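# Register a block in a gauging fixture and feel its gap with a taper gauge

## Task

Push the aluminium block in the fixture flush against the side rail and fully home against the end stop. Then take the taper gauge out of its stand and slide its blade straight down into the gap between the block and the sprung jaw until it drags snugly, with the jaw just eased back one or two millimetres and never forced right back. Finish like that, with the robot still holding the gauge still at that depth, the block still home, and the roll of tape, the bearing and the loose valve housing left where they are.

Things in the scene. Friction and masses are not known exactly. Their poses are not given: they have to be found in the camera images.
- fixture: Gauging fixture, fixed: grey base plate 190 x 130 x 12 mm, origin under its centre, z up; figures below in its frame, mm. Side rail: inner face y = +23, x = -85 to +75, 16 thick, top z = 54. End stop: inner face x = +60, y = -19 to +31, top z = 54. The block slides on z = 12. Opposite the rail at x = +18 to +52 stand sprung jaw and carrier, out to y = -62, up to z = 66.
- block_home (a point): Where the block's centre is when the block is flush against the rail and the end stop: in the fixture at x = +20, y = +5, z = 34.5 mm; axes as the fixture's.
- block_center (a point): Centre (half-way up) of the loose aluminium block, 80 x 36 x 45 mm (x, y, z), 2 mm chamfers on the long top edges, about 0.36 kg. It starts on the base plate short of the jaw, 52 to 65 mm short of home along x, 6 to 13 mm off the rail and up to 0.08 rad askew. Once home, its -y face (y = -13 mm in the fixture) is one side of the gap.
- gap_mouth (a point): Point on the -y face of the block when home, level with the jaw's mouth edge, in the middle of the jaw: in the fixture at x = +35, y = -13, z = 52 mm; axes as the fixture's. The gap runs from here to -y.
- jaw (a joint): How far the sprung jaw is pushed back (to the fixture's -y), m; 0 = at rest on its stop, 0.006 = fully back. Upright steel plate 30 mm wide (x), 8 mm thick, top at z = 56 mm in the fixture with a 4 mm chamfer toward the gap. It takes about 4 N to lift it off its stop and 1.5 N more per mm. Snug is about 0.001 to 0.002.
- gap_set (a joint): Setting of the jaw's carrier, locked (0 to 0.002 m). With the block home and the jaw at rest, the gap between block and jaw is 3.5 mm plus this value.
- gauge_stand: Fixed grey plastic stand, 60 x 46 x 50 mm on an 80 x 62 x 5 mm foot, origin at the centre of its underside; the gauge's blade hangs in its slot, axes parallel to the stand's, the handle's underside on the stand's top.
- gauge_handle (a point): Centre of the taper gauge's handle, dark steel, 28 x 18 x 38 mm (x, y, z); take it across the 18 mm (y). Blade below: 20 mm wide, 44 mm long, its tip 63 mm below this point. Its +y side is flat and upright, 4 mm to +y of this point; its -y side tapers: 2 mm thick at the tip, 1.5 mm more for every 10 mm higher up. 0.12 kg.
- gauge_tip (a point): Middle of the blade's tip edge (2 mm thick), 63 mm below the handle's centre, 3 mm to +y of it; axes as the handle's. With the flat +y side against the block only the jaw moves: each 10 mm deeper after the first drag pushes it back 1.5 mm.
- tape_roll: Bystander: roll of yellow tape, 58 mm across, 19 mm high, origin under its centre.
- bearing_2: Bystander: small ball bearing, 26 mm across, 8 mm high, origin under its centre.
- housing_4: Bystander: small machined valve housing 30 x 49 x 31 mm, right of the stand, origin under it.
Things that resemble listed ones, but are neither listed nor needed, are in the scene too. There is more than one size of the part that bears gauge_handle; the job needs the larger.

How it is judged:
On the way, in this order (a step that is already met when the one before it is completed fails the run):
1. the block is home against the rail and the end stop (x of block_center in the frame of block_home between -0.002 and 0.002 m and y of block_center in the frame of block_home between -0.002 and 0.002 m and angle between the x axis of block_center and the x axis of block_home, either way round below 0.04 rad), for 0.2 s.
2. the gauge is out of its stand, in the gripper (z of gauge_tip in the frame of gauge_stand above 0.052 m and contact force between the fingers and gauge above 1 N), for 0.1 s.
At the end, for the whole second after the job is handed in: The fingers hold the gauge still, upright and square (0.15 rad), blade 8 mm or more below the mouth, within 12 mm of the jaw's middle, touching block and jaw (over 1 N), not on the base; jaw eased back 0.5 to 3 mm; block within 2 mm of rail and end stop, square within 0.04 rad (all of step 1 and value of joint jaw between 0.0005 and 0.003 m and contact force between gauge and jaw above 1 N and contact force between gauge and block above 1 N and contact force between the fingers and gauge above 2 N and z of gauge_tip in the frame of gap_mouth below -0.008 m and z of gauge_tip in the frame of fixture above 0.0122 m and x of gauge_tip in the frame of gap_mouth between -0.012 and 0.012 m and angle between gauge_tip's own z axis and vertical below 0.15 rad and angle between the x axis of gauge_tip and the x axis of gap_mouth, either way round below 0.15 rad and linear speed of gauge below 0.01 m/s); the arm keeps its last pose, push and grip.
It fails at once if the sprung jaw is forced back more than 4.5 mm (value of joint jaw above 0.0045 m).
It fails at once if the roll of tape is moved (distance of tape_roll from where it was at the start of the episode above 0.02 m).
It fails at once if the bearing is moved (distance of bearing_2 from where it was at the start of the episode above 0.02 m).
It fails at once if the valve housing is moved (distance of housing_4 from where it was at the start of the episode above 0.02 m).
It also fails if it takes over 54 s, if anything falls off the work surface, if the arm or the gripper's body presses on something with over 40 N, if the wrist force passes 120 N, or if a joint passes its speed limit or range.

## Robot

A 6-joint arm with a two-finger parallel gripper is mounted at the origin on a cart in front of the work surface, level with it; the furniture and walls round the work are solid. World frame = base frame: x ahead of the robot, y to its left, z up, the work surface at z = 0. Lengths are in m, angles in rad, forces in N, time in s.
With the tool pointing down it reaches from about 0.425 to 0.95 m from the base axis. Payload 3.5 kg.
Tool frame: the origin (TCP) lies on the centre line of the jaws, within the pads' length; the fingertips stand 14 mm ahead of it and the grasp point (between the pads) lies 5 mm behind it (ctrl.finger_overhang is the distance from the TCP to the fingertips, in m); z points along the fingers, y is the line along which they close (so a half turn about z gives the same grasp; the last joint's range is limited). The gripper opens to 85 mm and grips with 20 to 120 N. Pads are 22 mm wide; open, the fingers measure 114 mm over their backs; the gripper's body (76 mm by 85 mm) begins 54 mm behind the grasp point. The pads swing forward as they close: fully open they stand 13 mm farther back than shut.
Start: joints at [1.142, 0.286, 1.577, -0, 1.279, -0.15], TCP at [0.186, 0.649, 0.245] pointing down, gripper open.
Joint ranges: [-2.77, 2.77], [-0.9, 2.22], [0.21, 2.48], [-1.53, 4.67], [0.24, 2.81], [-2.84, 2.84]. Speed limits (rad/s): [2.79, 2.79, 3.14, 3.14, 3.14, 3.14].

## Interface

Orientations are given as a unit quaternion [x, y, z, w].
In Python, from plant import ctrl gives the robot as it stands.
- The arm moves only by the tool send_rows, never from a script. Its argument "moves" is text: rows parted by semicolons, each of 7 numbers parted by spaces: the turn, a rotation vector about the tool's x, y, z in units of 360 degrees (1.0 is 360 degrees), then the shift along the tool's x, y, z in units of 20 cm (1.0 is 20 cm), then the gripper's target within -1 to 1 (fully open at 1, half-way at 0, shut at -1). A call has 1 to 12 rows; each row is the pose to reach, as a shift and turn from the pose commanded when the call began, along the tool's axes at that moment, turning the shorter way round; what a row does not reach only later rows make up. A row lasts 1/8 s, in which the tool goes at most 62.5 mm and 10.7 degrees, less where a joint would pass 70% of its speed; a pose out of reach is approached as far as the arm can. A call with a number of a shift or a turn outside -1 to 1 is refused whole. A call with a gripper value outside its range is refused whole. The fingers move at their own pace and stop on an object; "newtons" is the grip in N (left out, the last holds). Time passes only in rows, so rows that repeat a pose let the fingers close. It gives the time, the measured TCP pose, the force, the opening and the grip force at its end, in the units of the state.
- ctrl.get_state(): the state, without advancing time (a new reading comes with each control period).
- ctrl.read_camera(name): name is "scene" or "side" or "wrist"; returns a dict with "image" (384x512x3 uint8, red, green, blue), "fovy" (degrees; the focal length in pixels is half the picture's height over the tangent of half this angle, whatever the lens; pixels are square), "cx", "cy" (the principal point, pixels), "extrinsics" (4x4, takes a point from camera to world coordinates). Camera axes: x right, y up, looking along -z (the intrinsics and any distortion apply to the point x, -y, -z); pixel columns grow to the right and rows downward; lengths in m; the calibration is good to about 2 mm. A picture is of the moment at which its call begins. There is no depth.
- ctrl.sign_off(): hands the job in; it is judged then, once.
The state is a dict: "time": time; "qpos": joint angles; "dq": joint speeds; "joint_efforts": joint torques, N m; "eef_pos": TCP position; "tcp_rot": TCP orientation; "contact_force": force on the tool from outside, world axes, zero at the start; "wrist_torque": the same for the moment, N m; "opening": opening from 0.0 (shut) to 1.0 (fully open); "finger_force": force on a finger pad.
Only numpy, scipy, OpenCV 4.12 (cv2) and the standard library are available. Lean on these libraries where they do the work, as an engineer would, in place of code of your own. Each camera call takes 0.05 s, during which the arm holds its last target. There are 200 camera calls.

## Working session

There is one attempt and no reset: what is moved stays moved. The work goes in short steps, Python scripts to look and compute and a tool call to move; the robot and the scene stay as the last step left them, time stands still between calls to the robot, and variables do not carry over. Pictures are saved under pics/ and viewed, at most 10 in all, crops included, and the job is handed in when it is done.

Besides the shell and the picture viewer there is one more tool, called after "Emit:" as name(argument=value, ...) on one line, values as JSON. send_rows: Moves the arm, as the interface text tells. Its arguments: {"type":"object","properties":{"moves":{"type":"string"},"newtons":{"type":"number"}},"required":["moves"]}

```bash
mkdir -p pics; ls
cat > h.py <<'E'
import numpy as np, cv2, json
from plant import ctrl
def snap(n):
    c=ctrl.read_camera(n); cv2.imwrite(f'pics/{n}_{ctrl.get_state()["time"]:.2f}.png',c['image'][:,:,::-1])
    return c
E
python3 - <<'E'
from h import *
for n in("scene","side"):
    c=snap(n); print({k:(v.tolist() if hasattr(v,'tolist') else v) for k,v in c.items() if k!='image'})
    np.savez(f'{n}0.npz',**c)
    cv2.imwrite(f'pics/{n}0.png',cv2.resize(c['image'][:,:,::-1],(800,600),interpolation=cv2.INTER_CUBIC))
print(ctrl.get_state())
E
ls pics
```

```text
pics
{'fovy': 56.5073409252259, 'cx': 246.25497226936324, 'cy': 197.7468450847777, 'extrinsics': [[-0.8976909887976822, 0.1821938623116817, -0.4011935756806085, 0.1994163197380814], [-0.4406091965758254, -0.3790197523810189, 0.8137613674768771, 0.5096158878644229], [-0.003797963170671815, 0.907275825667687, 0.420518907582966, 0.44444249861523727], [0.0, 0.0, 0.0, 1.0]]}
{'fovy': 54.50296421351651, 'cx': 258.5521799321991, 'cy': 193.76815100647403, 'extrinsics': [[0.8629374761367564, 0.19453522560901895, -0.46636354732758967, 0.1417321368929318], [-0.504568740507055, 0.28173110675842183, -0.8161114933560237, -0.8853407071377989], [-0.027373315141741923, 0.9395656600163307, 0.3412727239851261, 0.3757989805646686], [0.0, 0.0, 0.0, 1.0]]}
{'time': 0.1, 'qpos': array([ 1.14201409e+00,  2.87112172e-01,  1.57802476e+00,  1.68482604e-05,
        1.27863233e+00, -1.50013975e-01]), 'dq': array([ 0.00081018, -0.0026676 , -0.00440139, -0.00117884, -0.00207668,
       -0.00043099]), 'joint_efforts': array([-2.80450922e-04, -4.07299232e+01, -2.93700349e+01, -1.92220573e-04,
        3.45133791e-03, -1.06708038e-05]), 'eef_pos': array([0.18547891, 0.64842572, 0.24406524]), 'tcp_rot': array([ 1.38935573e-01,  9.90300824e-01, -1.04074734e-03, -3.18304632e-04]), 'contact_force': array([ 0.88744782, -0.15825571,  0.2138752 ]), 'wrist_torque': array([-0.02683082,  0.06540571, -0.02789887]), 'finger_force': 0.0, 'opening': 1.0004534927052626}
scene0.png
scene_0.05.png
side0.png
side_0.10.png
```

View pics/scene0.png

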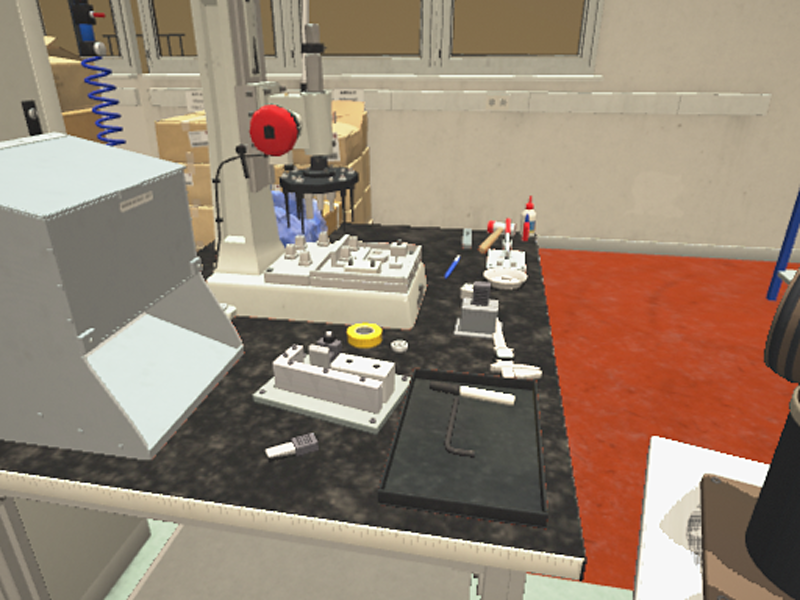

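View pics/side0.png

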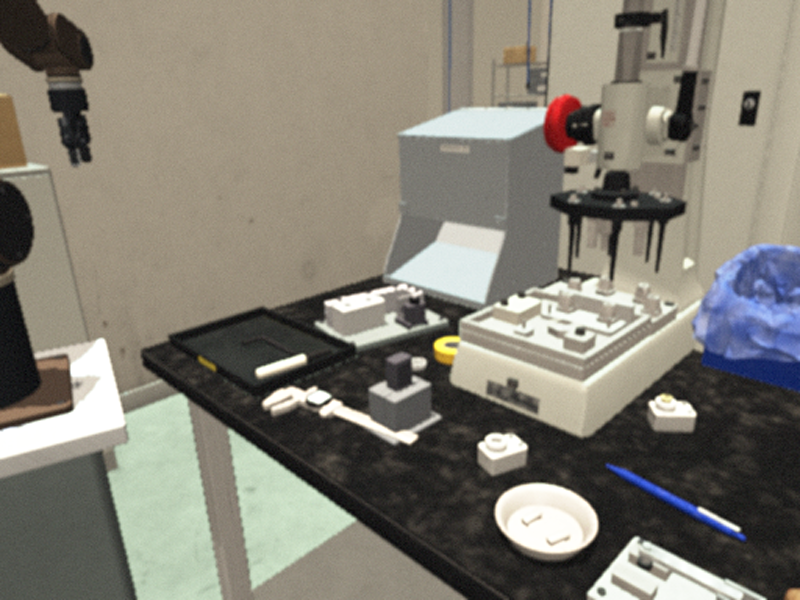

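Scene view (800x600): the fixture is at (330,385), the stand with its gauge at (478,310), the tape at (365,335) and the bearing at (400,346). Side view: the stand is at (400,395) and a housing at (502,452). Candidates for the gauge are the one in the stand (scene (481,292), side (398,370)) and a small one lying loose at scene (292,445). I choose the upright gauge in the stand and will check it in a close crop.

Run:
```python
from h import *
S=np.load('scene0.npz')['image'][:,:,::-1]; D=np.load('side0.npz')['image'][:,:,::-1]
M=np.zeros((600,800,3),np.uint8)
def put(I,x,y,w,h,X,Y,s=5): M[Y:Y+h*s,X:X+w*s]=cv2.resize(I[y:y+h,x:x+w],None,fx=s,fy=s,interpolation=cv2.INTER_CUBIC)
put(S,155,205,120,75,0,0); put(S,287,175,40,45,600,0); put(S,168,270,40,30,600,225)
put(D,195,177,100,45,0,375); put(D,230,222,60,45,500,375)
cv2.imwrite('pics/m1.png',M)
# rough ground positions
def ray(c,u,v,z):
    f=192/np.tan(np.radians(float(c['fovy']))/2); d=c['extrinsics'][:3,:3]@[(u-c['cx'])/f,-(v-c['cy'])/f,-1]; o=c['extrinsics'][:3,3]
    return np.round(o+d*(z-o[2])/d[2],3)
s=np.load('scene0.npz');d=np.load('side0.npz');k=.64
for n,u,v,z in [('fixA',254,395,.01),('fixB',375,426,.01),('fixC',411,377,.01),('stand',478,330,0),('tape',365,342,0),('bear',400,349,0),('small',292,447,0)]: print(n,ray(s,u*k,v*k,z))
for n,u,v,z in [('stand',403,420,0),('housing',502,465,0),('fixr',448,325,.01),('fixfront',343,345,.01),('handle',398,370,.07)]: print(n,ray(d,u*k,v*k,z))
```

```text
fixA [0.652 0.003 0.01 ]
fixB [ 0.469 -0.007  0.01 ]
fixC [ 0.475 -0.135  0.01 ]
stand [ 0.438 -0.343  0.   ]
tape [ 0.595 -0.218  0.   ]
bear [ 0.532 -0.221  0.   ]
small [0.548 0.063 0.   ]
stand [ 0.443 -0.347  0.   ]
housing [ 0.486 -0.482  0.   ]
fixr [ 0.647 -0.145  0.01 ]
fixfront [ 0.467 -0.122  0.01 ]
handle [ 0.438 -0.349  0.07 ]
```

View pics/m1.png

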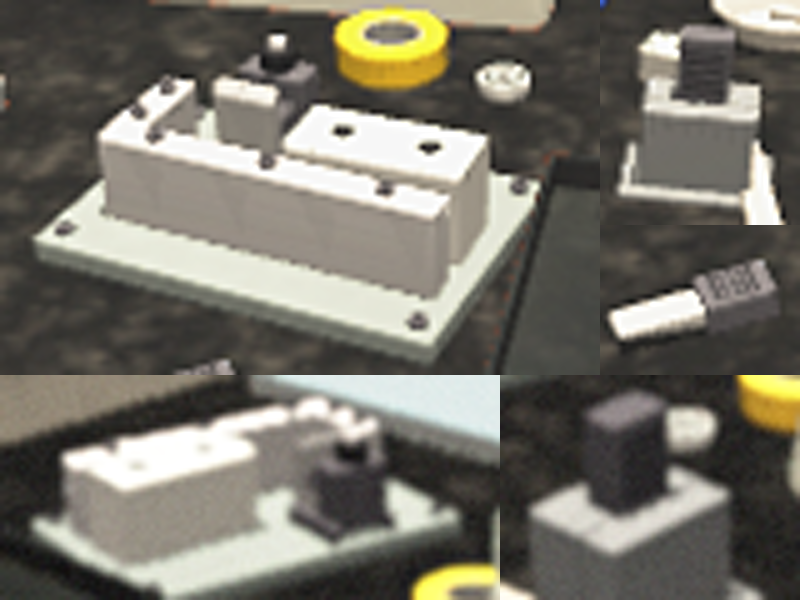

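The crop shows the upright gauge in the stand at crop (707,62), with its handle about 10x14 px. At that range this is the 28x38 mm one. The loose gauge at (738,290) is smaller. The fixture's end stop is far from the robot and its rail is on the robot's left, so the block must go to +x and +y.

```bash
cat >> h.py <<'E'
from scipy.optimize import least_squares
def proj(c,P):
    E=np.array(c['extrinsics']); q=(np.atleast_2d(P)-E[:3,3])@E[:3,:3]; f=192/np.tan(np.radians(float(c['fovy']))/2)
    return np.c_[c['cx']-f*q[:,0]/q[:,2], c['cy']+f*q[:,1]/q[:,2]]
def place(p,L):  # p=x,y,yaw ; L local points
    L=np.atleast_2d(L).astype(float); a=p[2]; R=np.array([[np.cos(a),-np.sin(a),0],[np.sin(a),np.cos(a),0],[0,0,1]])
    return L@R.T+[p[0],p[1],0]
def fit(p0,obs): # obs list of (cam, local xyz mm, uv)
    f=lambda p:np.concatenate([(proj(c,place(p,np.array(l)/1e3))[0]-uv) for c,l,uv in obs])
    r=least_squares(f,p0,loss='soft_l1'); return r.x, np.round(r.fun,1)
E
python3 - <<'E'
from h import *
s=dict(np.load('scene0.npz'));d=dict(np.load('side0.npz'))
a=lambda x,y:(155+x/5,205+y/5); b=lambda x,y:(195+x/5,177+(y-375)/5)
e=lambda x,y:(287+x/5-120,175+y/5); g=lambda x,y:(230+(x-500)/5,222+(y-375)/5)
o=[(s,(95,65,12),a(37,238)),(s,(-95,65,12),a(433,346)),(s,(-95,-65,12),a(540,183)),
(s,(75,39,54),a(100,140)),(s,(-85,39,54),a(447,212)),(s,(-85,39,12),a(440,295)),
(d,(-95,65,12),b(35,522)),(d,(-95,-65,12),b(165,588)),(d,(95,-65,12),b(460,515))]
print('fix',fit([.56,-.07,.05],o))
o=[(s,(-30,23,50),e(755,113)),(s,(30,23,50),e(643,107)),(s,(-30,-23,50),e(760,85)),(s,(30,23,5),e(637,185)),
(d,(-30,-23,50),g(612,553)),(d,(-30,23,50),g(530,512)),(d,(30,-23,50),g(728,490))]
print('stand',fit([.44,-.345,.05],o))
w=snap('wrist'); print(w['extrinsics'].round(3).tolist(),w['fovy'],w['cx'],w['cy'],ctrl.finger_overhang)
E
```

```text
fix (array([ 0.56317433, -0.06573661,  0.07500174]), array([-1. ,  0.1,  0.9, -1.9,  1.1, -1.5, -0.9, -1.1, -1.7, -0.7, -0.2,
        0.1, -1.8, -0.6, -3.5,  2.1, -0.1, -1.5]))
stand (array([ 0.43899639, -0.34935267,  0.24692905]), array([ 0.7,  0.4,  0. , -0.3,  0.1, -1. ,  0.3, -0.8,  0.3, -0.8, -0.6,
       -1.2,  0.5, -0.1]))
[[0.276, -0.922, -0.272, 0.116], [0.961, 0.264, 0.08, 0.669], [-0.003, -0.283, 0.959, 0.374], [0.0, 0.0, 0.0, 1.0]] 65.00042893207123 253.34459051430196 188.2387340156533 0.014
```

Emit:
send_rows(moves="0 0 -0.028 -0.5 -0.5 -0.15 -1; 0 0 -0.056 -1 -1 -0.3 -1; 0 0 -0.056 -1 -1 -0.3 -1; 0 0 -0.056 -1 -1 -0.3 -1", newtons=40)

```text
time: 0.65
eef_pos: [0.3049, 0.4333, 0.2973]
tcp_rot: [-0.037, 0.999, -0.0, 0.0]
contact_force: [1.1, -0.3, 0.5]
opening: 0.145
finger_force: 0.0
```

Emit:
send_rows(moves="0 0 0 -0.2 -0.3 0 -1; 0 0 0 -0.3 -0.6 0 -1; 0 0 0 -0.35 -1 0 -1")

```text
time: 1.02
eef_pos: [0.3833, 0.266, 0.297]
tcp_rot: [-0.036, 0.999, -0.0, 0.0]
contact_force: [1.8, 0.5, 0.3]
opening: -0.003
finger_force: 0.0
```

Emit:
send_rows(moves="0 0 0 -0.1 -0.3 0 -1; 0 0 0 -0.2 -0.6 0.05 -1; 0 0 0 -0.3 -1 0.1 -1")

```text
time: 1.4
eef_pos: [0.4502, 0.0925, 0.2797]
tcp_rot: [-0.037, 0.999, 0.0, 0.0]
contact_force: [1.3, -0.2, -0.6]
opening: 0.001
finger_force: 0.0
```

Emit:
send_rows(moves="0 0 0 0 -0.3 0 -1; 0 0 0 0 -0.6 0.1 -1; 0 0 0 0 -1 0.2 -1; 0 0 0 0 -1 0.2 -1")

```text
time: 1.9
eef_pos: [0.4637, -0.1078, 0.2385]
tcp_rot: [-0.035, 0.999, 0.0, -0.001]
contact_force: [0.1, 0.2, -0.6]
opening: -0.001
finger_force: 0.0
```

Run:
```python
from h import *
c=snap('wrist'); np.savez('w1.npz',**c); print(ctrl.get_state()['eef_pos'])
cv2.imwrite('pics/w1.png',cv2.resize(c['image'][:,:,::-1],(800,600),interpolation=cv2.INTER_CUBIC))
for p,L in(([.5632,-.0657,.075],[(95,65,12),(-95,65,12),(-95,-65,12),(95,-65,12)]),([.439,-.349,.247],[(-30,-23,50),(30,23,50)])): print((proj(c,place(p,np.array(L)/1e3))/.64).round(1).tolist())
```

```text
[ 0.46377541 -0.10865221  0.23818879]
[[508.8, 471.8], [523.7, 262.0], [355.5, 263.1], [362.1, 472.7]]
[[-15.1, 164.5], [85.3, 241.9]]
```

View pics/w1.png

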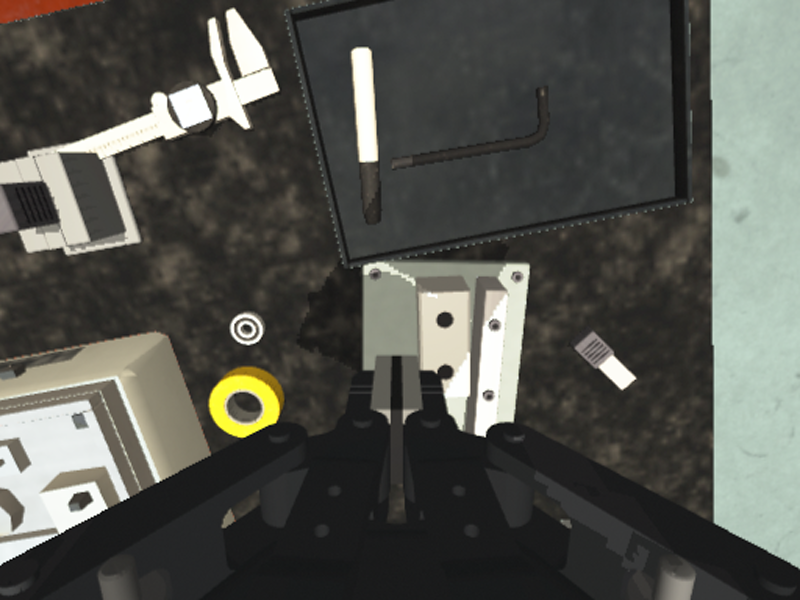

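Wrist view: the fixture's near corners are at (363,262) and (529,264), the block's top at (440,330), the rail at (490,350) and the stand cut off at (80,200). The fingers hide the far half, so I'll shift toward the stand, where both are visible.

Emit:
send_rows(moves="0 0 0 0 -0.3 0 -1; 0 0 0 0 -0.6 0 -1; 0 0 0 0 -0.85 0 -1; 0 0 0 0 -0.85 0 -1; 0 0 0 0 -0.85 0 -1")

```text
time: 2.58
eef_pos: [0.4768, -0.2737, 0.2396]
tcp_rot: [-0.037, 0.999, 0.001, -0.0]
contact_force: [-0.3, 0.2, -0.8]
opening: -0.004
finger_force: 0.0
```

Run:
```python
from h import *
c=snap('wrist'); np.savez('w2.npz',**c); print(ctrl.get_state()['eef_pos'],ctrl.get_state()['dq'].round(3))
cv2.imwrite('pics/w2.png',cv2.resize(c['image'][:,:,::-1],(800,600),interpolation=cv2.INTER_CUBIC))
```

```text
[ 0.47690446 -0.27324064  0.23969223] [ 0.009 -0.01   0.005 -0.004 -0.003 -0.002]
```

View pics/w2.png

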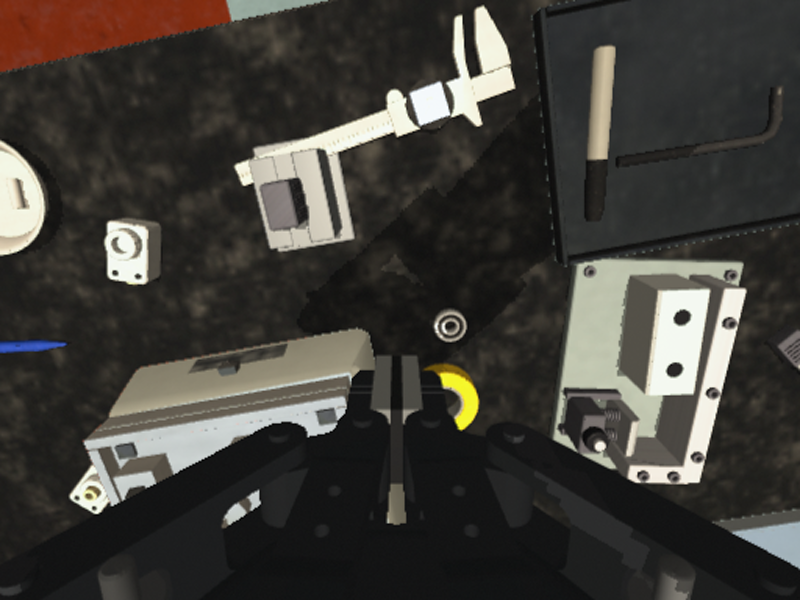

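Run:
```python
from h import *
I=np.load('w2.npz')['image'][:,:,::-1]
M=np.zeros((600,800,3),np.uint8)
M[:600,:500]=cv2.resize(I[162:312,352:477],(500,600),interpolation=cv2.INTER_CUBIC)
M[:300,500:]=cv2.resize(I[90:165,155:230],(300,300),interpolation=cv2.INTER_CUBIC)
cv2.imwrite('pics/m2.png',M)
```

```text
(no output)
```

View pics/m2.png

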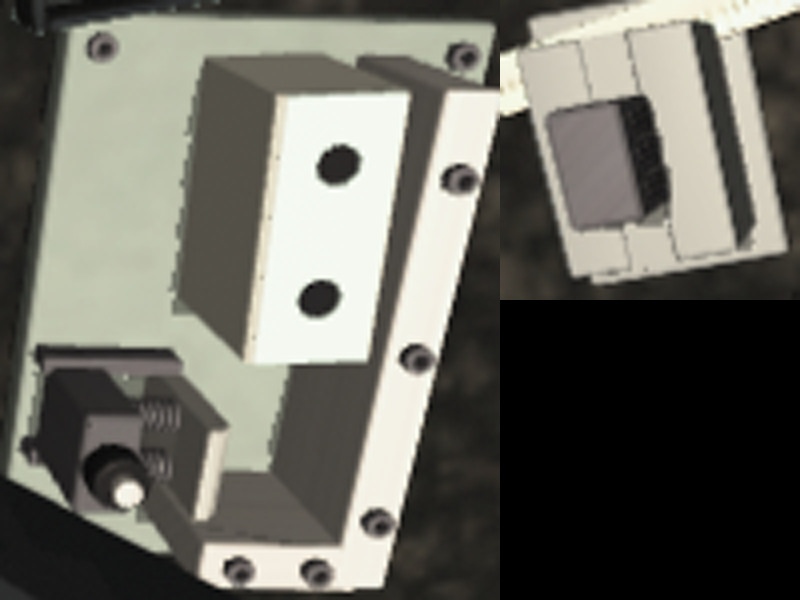

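The crop shows the block top's corners at (275,95), (410,92), (368,361) and (245,361). The rail's inner corner is at (340,545), and the jaw's top edge runs from (205,520) to (228,430). The stand's top is at (517,48), (695,20), (745,245), (575,275), and the handle's top is at (547,117), (620,98), (645,215), (575,230).

Run:
```python
from h import *
w=dict(np.load('w2.npz')); w1=dict(np.load('w1.npz'))
a=lambda x,y:(352+x/4,162+y/4); b=lambda x,y:(155+(x-500)/4,90+y/4)
o=[(w,(-95,-65,12),a(65,23)),(w,(-95,65,12),a(494,24)),(w,(-85,23,54),a(443,90)),(w,(60,23,54),a(340,545)),(w,(75,39,54),a(382,587)),(w,(60,-19,54),a(203,543))]
pf,r=fit([.563,-.066,.075],o); print('fix',pf.round(4),r)
o2=o+[(w1,(-95,-65,12),(363*.64,263*.64)),(w1,(-95,65,12),(529*.64,264*.64))]
print(fit([.563,-.066,.075],o2))
o=[(w,(-40,-18,55),a(273,95)),(w,(-40,16,57),a(410,92)),(w,(40,16,57),a(368,361)),(w,(40,-18,55),a(245,361)),(w,(-40,-18,12),a(205,60)),(w,(40,-18,12),a(178,310))]
pb,r=fit([.53,-.07,.075],o); print('block',pb.round(4),r)
d=pb-pf; R=np.array([[np.cos(pf[2]),np.sin(pf[2])],[-np.sin(pf[2]),np.cos(pf[2])]]); print('block in fix',(R@d[:2]*1e3).round(1),d[2].round(3))
o=[(w,(-30,-23,50),b(517,48)),(w,(-30,23,50),b(695,20)),(w,(30,23,50),b(745,245)),(w,(30,-23,50),b(575,275))]
ps,r=fit([.44,-.35,.24],o); print('stand',ps.round(4),r)
o=[(w,(-14,-9,88),b(547,117)),(w,(-14,9,88),b(620,98)),(w,(14,9,88),b(645,215)),(w,(14,-9,88),b(575,230))]
ph,r=fit([.44,-.35,.24],o); print('handle',ph.round(4),r)
s=dict(np.load('scene0.npz'));dd=dict(np.load('side0.npz'))
```

```text
fix [ 0.5633 -0.0633  0.0563] [ 0.2 -1.7 -0.  -0.3 -0.5  0.   0.1  0.4  0.2  0.5  0.1  0.5]
(array([ 0.56343249, -0.06313838,  0.05617305]), array([ 0.3, -1.5,  0.1, -0.1, -0.4,  0.2,  0.2,  0.5,  0.3,  0.6,  0.2,
        0.6, -1.2, -0.6,  0.1,  0. ]))
block [ 0.5197 -0.0672  0.1152] [ 1.1  0.5 -0.4  0.5 -0.  -0.   0.2  0.3 -0.7 -0.4  0.  -3.2]
block in fix [-43.7  -1.4] 0.059
stand [ 0.4379 -0.3436  0.2449] [ 0.2 -0.1 -0.1 -1.2 -0.3  0.6  0.2  0.4]
handle [ 0.4382 -0.3441  0.2518] [-0.9 -1.4  0.1 -0.3  1.1  0.9 -0.1  0.6]
```

```bash
cat >> h.py <<'E'
from scipy.spatial.transform import Rotation as Ro
FX=[.5633,-.0633,.0563]
def go(xyz,yaw=None,frame=FX):
    """units of a row to take the TCP to xyz (mm, in frame) with tool y at yaw (world)"""
    s=ctrl.get_state(); W=place(frame,np.array(xyz)/1e3)[0]; R=Ro.from_quat(s['tcp_rot'])
    d=R.inv().apply(W-s['eef_pos'])/.2; y=R.apply([0,1,0]); t=0 if yaw is None else -(yaw-np.arctan2(-y[0],y[1]))/2/np.pi
    print('shift',d.round(4),'turn z',round(t,4),'W',W.round(4))
def where():
    s=ctrl.get_state(); a=FX[2]; print('in fixture mm',((place([0,0,-a],s['eef_pos']-[FX[0],FX[1],0]))[0]*1e3).round(1),s['contact_force'].round(1),s['finger_force'],s['opening'],s['time'])
E
python3 - <<'E'
from h import *
go((-49,-50,70),.0563); where()
E
```

```text
shift [-0.2594  0.7684  0.8491] turn z 0.0028 W [ 0.5172 -0.116   0.07  ]
in fixture mm [ -98.1 -204.7  239.7] [ 0.3 -0.3  0. ] 0.0 0.0027961255905108247 2.625
```

Emit:
send_rows(moves="0 0 0.0028 -0.13 0.38 0.2 -1; 0 0 0.0028 -0.26 0.768 0.4 -1; 0 0 0.0028 -0.26 0.768 0.7 -1; 0 0 0.0028 -0.26 0.768 0.95 -1; 0 0 0.0028 -0.26 0.768 1 -1; 0 0 0.0028 -0.26 0.768 1 -1; 0 0 0.0028 -0.26 0.768 1 -1")

```text
time: 3.5
eef_pos: [0.5187, -0.1175, 0.0418]
tcp_rot: [-0.028, 1.0, -0.001, 0.001]
contact_force: [-0.4, -0.7, 0.7]
opening: 0.003
finger_force: 0.0
```

Run:
```python
from h import *
where(); go((-49,-29,36),.0563)
```

```text
in fixture mm [-47.5 -51.6  41.8] [-0.4 -0.7  0.7] 0.0 0.003110743725810127 3.5
shift [0.0073 0.113  0.0286] turn z 0.0 W [ 0.516 -0.095  0.036]
```

Emit:
send_rows(moves="0 0 0 0 0.04 0.03 -1; 0 0 0 0 0.06 0.03 -1; 0 0 0 0 0.08 0.03 -1; 0 0 0 0 0.09 0.03 -1; 0 0 0 0 0.1 0.03 -1; 0 0 0 0 0.1 0.03 -1")

```text
time: 4.25
eef_pos: [0.5171, -0.0982, 0.0345]
tcp_rot: [-0.028, 1.0, -0.001, 0.001]
contact_force: [0.5, -2.8, 3.3]
opening: 0.0
finger_force: 1.8
```

Run:
```python
from h import *
where()
```

```text
in fixture mm [-48.1 -32.2  34.5] [ 0.5 -2.8  3.3] 1.826862135931151 4.9519916951140795e-05 4.25
```

Emit:
send_rows(moves="0 0 0 0 0.01 0 -1; 0 0 0 0 0.015 0 -1; 0 0 0 0 0.02 0 -1; 0 0 0 0 0.02 0 -1")

```text
time: 4.75
eef_pos: [0.5161, -0.0935, 0.0339]
tcp_rot: [-0.028, 1.0, 0.0, -0.0]
contact_force: [-1.5, -4.6, 2.8]
opening: 0.0
finger_force: 1.9
```

Emit:
send_rows(moves="0 0 0 0 0.005 0 -1; 0 0 0 0 0.01 0 -1; 0 0 0 0 0.01 0 -1")

```text
time: 5.12
eef_pos: [0.5159, -0.0932, 0.0339]
tcp_rot: [-0.028, 1.0, -0.002, -0.0]
contact_force: [-2.0, -10.8, 1.2]
opening: 0.0
finger_force: 5.0
```

Run:
```python
from h import *
where()
```

```text
in fixture mm [-49.  -27.2  33.9] [ -2.  -10.8   1.2] 4.963947460055351 6.642171820962723e-05 5.125
```

Emit:
send_rows(moves="0 0 0 0 -0.06 -0.03 -1; 0 0 0 0.1 -0.09 -0.03 -1; 0 0 0 0.25 -0.09 -0.03 -1; 0 0 0 0.31 0 -0.03 -1; 0 0 0 0.31 0.12 -0.03 -1; 0 0 0 0.31 0.15 -0.03 -1; 0 0 0 0.31 0.15 -0.03 -1")

```text
time: 6.0
eef_pos: [0.4526, -0.0648, 0.0399]
tcp_rot: [-0.028, 1.0, 0.0, -0.0]
contact_force: [0.3, -0.7, 0.1]
opening: 0.002
finger_force: 0.0
```

Run:
```python
from h import *
where(); go((-95,3,40),.0563)
```

```text
in fixture mm [-110.6    4.7   39.9] [ 0.3 -0.7  0.1] 0.0 0.0019701366090507147 6.0
shift [-0.0781 -0.0085 -0.0006] turn z -0.0 W [ 0.4683 -0.0657  0.04  ]
```

Emit:
send_rows(moves="0 0 0 -0.05 -0.008 0 -1; 0 0 0 -0.08 -0.008 0 -1; 0 0 0 -0.11 -0.008 0 -1; 0 0 0 -0.14 -0.008 0 -1; 0 0 0 -0.17 -0.008 0 -1; 0 0 0 -0.2 -0.008 0 -1; 0 0 0 -0.2 -0.008 0 -1")

```text
time: 6.88
eef_pos: [0.4929, -0.065, 0.0398]
tcp_rot: [-0.028, 1.0, -0.0, -0.0]
contact_force: [-0.5, -1.0, -0.6]
opening: 0.005
finger_force: 0.6
```

Emit:
send_rows(moves="0 0 0 -0.03 0 0 -1; 0 0 0 -0.06 0 0 -1; 0 0 0 -0.09 0 0 -1; 0 0 0 -0.12 0 0 -1; 0 0 0 -0.14 0 0 -1; 0 0 0 -0.15 0 0 -1; 0 0 0 -0.15 0 0 -1")

```text
time: 7.75
eef_pos: [0.5231, -0.0626, 0.0401]
tcp_rot: [-0.028, 1.0, 0.0, 0.001]
contact_force: [-0.6, -0.1, -0.7]
opening: 0.001
finger_force: 0.3
```

Run:
```python
from h import *
where()
```

```text
in fixture mm [-40.1   2.9  40.1] [-0.6 -0.1 -0.7] 0.34833798184990883 0.0011560783242646191 7.75
```

Emit:
send_rows(moves="0 0 0 -0.015 0 0 -1; 0 0 0 -0.03 0 0 -1; 0 0 0 -0.04 0 0 -1; 0 0 0 -0.045 0 0 -1; 0 0 0 -0.045 0 0 -1")

```text
time: 8.38
eef_pos: [0.531, -0.0624, 0.0401]
tcp_rot: [-0.028, 1.0, 0.0, -0.001]
contact_force: [-5.1, -1.4, 3.8]
opening: -0.001
finger_force: 2.7
```

Run:
```python
from h import *
where()
```

```text
in fixture mm [-32.2   2.7  40.1] [-5.1 -1.4  3.8] 2.698096241801977 -0.0013380185543651916 8.375
```

Emit:
send_rows(moves="0 0 0 -0.005 0 0 -1; 0 0 0 -0.01 0 0 -1; 0 0 0 -0.015 0 0 -1; 0 0 0 -0.015 0 0 -1")

```text
time: 8.88
eef_pos: [0.531, -0.0624, 0.0401]
tcp_rot: [-0.028, 1.0, 0.0, -0.006]
contact_force: [-15.9, -3.0, 12.3]
opening: 0.0
finger_force: 8.0
```

Run:
```python
from h import *
where()
```

```text
in fixture mm [-32.2   2.8  40.1] [-15.9  -3.   12.3] 8.022364899516106 0.00010909991122123349 8.875
```

Emit:
send_rows(moves="0 0 0 0.05 0 0 -1; 0 0 0 0.08 -0.05 0 -1; 0 0 0 0.08 -0.25 0 -1; 0 0 0 0 -0.26 0 -1; 0 0 0 -0.15 -0.26 0 -1; 0 0 0 -0.15 -0.2 0 -1; 0 0 0 -0.15 -0.19 0 -1")

```text
time: 9.75
eef_pos: [0.5659, -0.0976, 0.0395]
tcp_rot: [-0.028, 1.0, 0.0, -0.0]
contact_force: [-0.4, -0.1, -0.1]
opening: -0.002
finger_force: 0.0
```

Run:
```python
from h import *
where(); go((-2,-27.2,40))
```

```text
in fixture mm [  0.7 -34.4  39.5] [-0.4 -0.1 -0.1] 0.0 -0.002008684611203453 9.75
shift [ 0.0134  0.0359 -0.0024] turn z 0 W [ 0.5628 -0.0906  0.04  ]
```

Emit:
send_rows(moves="0 0 0 0 0.02 0 -1; 0 0 0 0 0.03 0 -1; 0 0 0 0 0.04 0 -1; 0 0 0 0 0.045 0 -1; 0 0 0 0 0.05 0 -1; 0 0 0 0 0.05 0 -1")

```text
time: 10.5
eef_pos: [0.5659, -0.0907, 0.0402]
tcp_rot: [-0.028, 1.0, -0.002, -0.0]
contact_force: [-2.2, -7.9, -1.0]
opening: 0.001
finger_force: 3.9
```

Run:
```python
from h import *
where()
```

```text
in fixture mm [  1.1 -27.5  40.2] [-2.2 -7.9 -1. ] 3.873813981190324 0.0005762153904906902 10.5
```

Emit:
send_rows(moves="0 0 0 0 -0.08 -0.05 -1; 0 0 0 0 -0.1 -0.3 -1; 0 0 -0.01 0.2 -0.4 -0.5 0; 0 0 -0.02 0.4 -0.7 -0.5 0; 0 0 -0.03 0.6 -0.95 -0.5 0; 0 0 -0.03 0.6 -0.95 -0.5 0")

```text
time: 11.25
eef_pos: [0.4555, -0.2877, 0.1414]
tcp_rot: [-0.12, 0.993, -0.001, 0.001]
contact_force: [-0.5, -0.7, -0.5]
opening: 0.496
finger_force: 0.0
```

Run:
```python
from h import *
where(); go((0,0,100),.246,[.4382,-.3440,.246])
c=snap('wrist'); np.savez('w3.npz',**c)
I=c['image'][:,:,::-1].copy()
cv2.imwrite('pics/w3.png',cv2.resize(I,(800,600),interpolation=cv2.INTER_CUBIC))
```

```text
in fixture mm [-120.2 -218.   141.4] [-0.5 -0.7 -0.5] 0.0 0.49593093955176343 11.25
shift [ 0.1516 -0.2523  0.2072] turn z -0.0008 W [ 0.4382 -0.344   0.1   ]
```

View pics/w3.png

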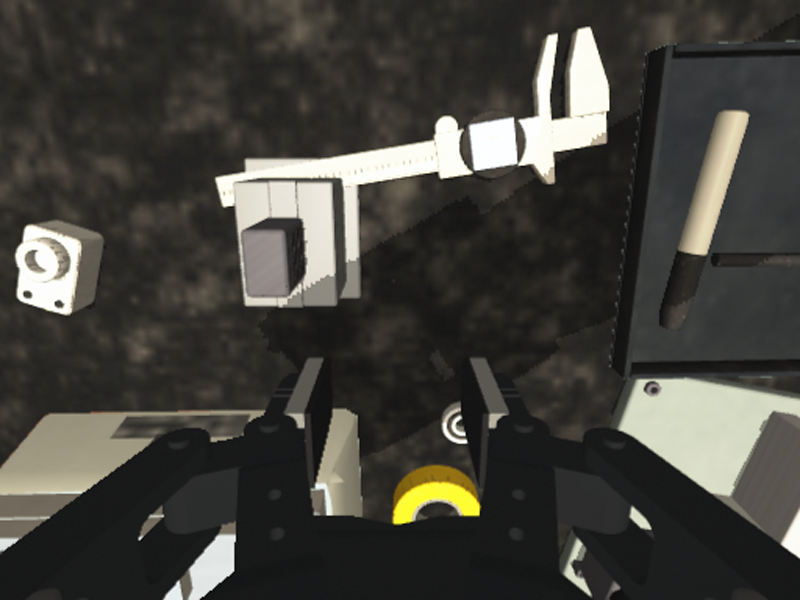

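Wrist view: the handle's top is at about (243,231), (288,228), (291,296) and (249,297), square to the tool. The bearing and tape are untouched.

Run:
```python
from h import *
w=dict(np.load('w3.npz')); k=.64
o=[(w,(-14,-9,88),(243*k,231*k)),(w,(-14,9,88),(288*k,229*k)),(w,(14,9,88),(291*k,296*k)),(w,(14,-9,88),(249*k,297*k))]
ph,r=fit([.44,-.35,.24],o); print('handle',ph.round(4),r)
o=[(w,(-30,-23,50),(235*k,182*k)),(w,(-30,23,50),(335*k,179*k)),(w,(30,23,50),(337*k,306*k)),(w,(30,-23,50),(244*k,306*k))]
print('stand',fit([.44,-.35,.24],o))
go((0,0,100),.246,[.4382,-.3440,.246])
```

```text
handle [ 0.4381 -0.3438  0.2401] [-0.6 -1.4  0.2 -0.1  1.1  1.  -0.4  0.4]
stand (array([ 0.43806685, -0.34429026,  0.2306144 ]), array([-0.7, -1. , -0.2,  1.6,  0.6,  0.2,  0.4, -0.4]))
shift [ 0.1446 -0.2445  0.2079] turn z -0.001 W [ 0.4382 -0.344   0.1   ]
```

Emit:
send_rows(moves="0 0 0 0.1 -0.15 0 0; 0 0 0 0.145 -0.245 0 0; 0 0 0 0.145 -0.245 0 0; 0 0 0 0.145 -0.245 0.2 0; 0 0 0 0.145 -0.245 0.3 0; 0 0 0 0.145 -0.245 0.335 0; 0 0 0 0.145 -0.245 0.335 0")

```text
time: 12.18
eef_pos: [0.4408, -0.3387, 0.073]
tcp_rot: [-0.122, 0.993, 0.0, -0.0]
contact_force: [0.4, -0.3, 0.6]
opening: 0.499
finger_force: 0.0
```

Run:
```python
from h import *
go((0,0,73),.244,[.4382,-.3440,.246]); where()
```

```text
shift [ 0.0192 -0.0223 -0.0002] turn z 0.0001 W [ 0.4382 -0.344   0.073 ]
in fixture mm [-137.8 -268.1   73. ] [ 0.4 -0.3  0.6] 0.0 0.49914262549759914 12.175
```

Emit:
send_rows(moves="0 0 0 0.019 -0.022 0 0; 0 0 0 0.019 -0.022 0 0; 0 0 0 0.019 -0.022 0 -1; 0 0 0 0.019 -0.022 0 -1; 0 0 0 0.019 -0.022 0 -1; 0 0 0 0.019 -0.022 0 -1; 0 0 0 0.019 -0.022 0 -1", newtons=60)

```text
time: 13.05
eef_pos: [0.4381, -0.345, 0.0737]
tcp_rot: [-0.122, 0.993, -0.0, 0.0]
contact_force: [-0.3, 0.2, 4.3]
opening: 0.2
finger_force: 59.5
```

Run:
```python
from h import *
go((0,0,73),.244,[.4382,-.3440,.246]); where()
```

```text
shift [-0.0017  0.0048  0.0033] turn z -0.0 W [ 0.4382 -0.344   0.073 ]
in fixture mm [-140.9 -274.2   73.7] [-0.3  0.2  4.3] 59.45393264293671 0.20008370967297334 13.05
```

Emit:
send_rows(moves="0 0 0 0 0 -0.1 -1; 0 0 0 0 0 -0.25 -1; 0 0 0 0 0 -0.42 -1; 0 0 0 0 0 -0.6 -1; 0 0 0 0 0 -0.6 -1; 0 0 0 0 0 -0.6 -1")

```text
time: 13.8
eef_pos: [0.4371, -0.3436, 0.1909]
tcp_rot: [-0.122, 0.993, 0.001, -0.001]
contact_force: [-1.0, 0.2, -0.8]
opening: 0.196
finger_force: 60.2
```

Run:
```python
from h import *
where()
s=snap('scene');d=snap('side')
a=s['image'][120:215,270:345,::-1]; W=ctrl.get_state()['eef_pos']
A=[]
for c in(s,d):
    u,v=proj(c,W-[0,0,.04])[0].round().astype(int); print(u,v)
    A.append(cv2.resize(c['image'][max(v-50,0):v+50,u-33:u+33,::-1],(396,600),interpolation=cv2.INTER_CUBIC))
cv2.imwrite('pics/g.png',np.hstack(A))
```

```text
in fixture mm [-141.8 -272.8  190.9] [-1.   0.2 -0.8] 60.23318409919739 0.19648937743551262 13.8
310 159
251 195
```

View pics/g.png

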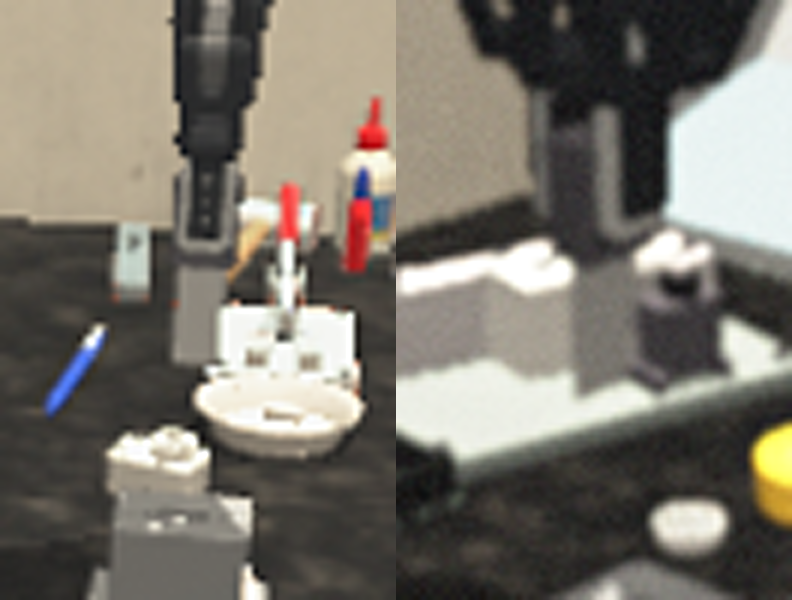

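The gauge is out of the stand and hangs straight in the fingers (left crop, blade at (200,315)). In the right crop the blade's left edge at (575,255)-(575,390) is upright, which fits the flat side being +y. The housing and bearing are untouched.

Emit:
send_rows(moves="0 0 0.01 -0.2 0.2 0 -1; 0 0 0.02 -0.45 0.45 0 -1; 0 0 0.03 -0.7 0.7 0 -1; 0 0 0.03 -0.9 0.9 0 -1; 0 0 0.03 -0.9 0.9 0 -1; 0 0 0.03 -0.9 0.9 0 -1; 0 0 0.03 -0.9 0.9 0 -1")

```text
time: 14.78
eef_pos: [0.5682, -0.1275, 0.1921]
tcp_rot: [-0.027, 1.0, 0.0, -0.001]
contact_force: [-0.1, -0.5, -1.6]
opening: 0.201
finger_force: 60.3
```

Run:
```python
from h import *
where(); go((35,-19,150),.0563)
```

```text
in fixture mm [  1.3 -64.4 192.1] [-0.1 -0.5 -1.6] 60.25243163108826 0.20067592794242084 14.775
shift [-0.1684  0.2274  0.2104] turn z -0.0004 W [ 0.5993 -0.0803  0.15  ]
```

Emit:
send_rows(moves="0 0 0 -0.1 0.15 0.05 -1; 0 0 0 -0.168 0.227 0.15 -1; 0 0 0 -0.168 0.227 0.21 -1; 0 0 0 -0.168 0.227 0.21 -1; 0 0 0 -0.168 0.227 0.21 -1; 0 0 0 -0.168 0.227 0.21 -1")

```text
time: 15.52
eef_pos: [0.6004, -0.0801, 0.1521]
tcp_rot: [-0.027, 1.0, -0.0, 0.001]
contact_force: [0.0, 0.5, -1.1]
opening: 0.201
finger_force: 60.3
```

Run:
```python
from h import *
where(); go((35,-17.8,124),.0563)
A=[]
for n in('scene','side'):
    c=snap(n); np.savez(n+'2.npz',**c)
    u,v=proj(c,place(FX,[[.02,-.01,.07]]))[0].round().astype(int)
    A.append(cv2.resize(c['image'][v-45:v+45,u-60:u+60,::-1],(400,300),interpolation=cv2.INTER_CUBIC)); print(u,v)
c=snap('wrist'); np.savez('w4.npz',**c)
W=cv2.resize(c['image'][150:300,150:362,::-1],(400,283),interpolation=cv2.INTER_CUBIC)
M=np.zeros((600,800,3),np.uint8); M[:300]=np.hstack(A); M[300:583,:400]=W
cv2.imwrite('pics/m4.png',M)
```

```text
in fixture mm [ 36.1 -18.9 152.1] [ 0.   0.5 -1.1] 60.25332570075989 0.20131041283530413 15.525
shift [0.0055 0.0055 0.1402] turn z -0.0003 W [ 0.5992 -0.0791  0.124 ]
207 220
251 183
```

View pics/m4.png

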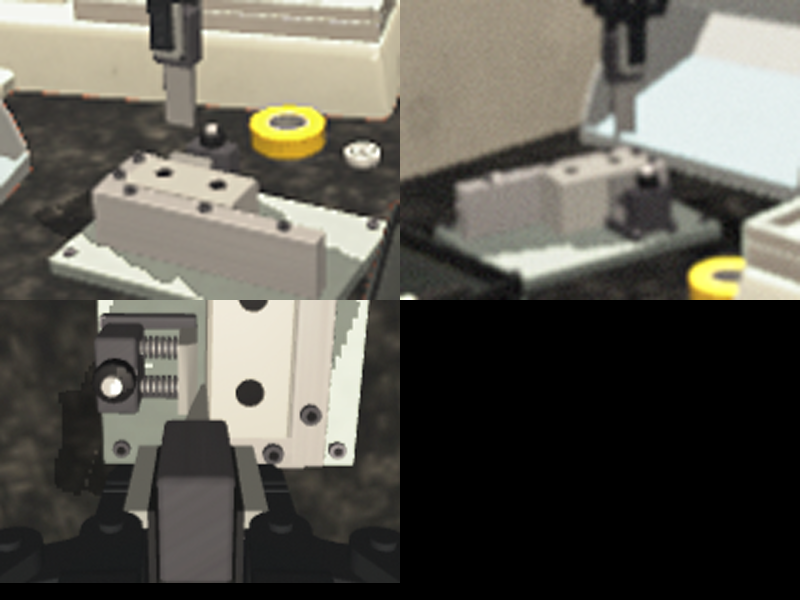

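The end stop and block meet with no gap in the scene crop (top left). In the wrist crop (bottom left) the gap between jaw (x≈197) and block (x≈208) lies under the blade. The blade's right edge is upright and its left edge slants, so the taper faces the jaw. Now descending.

Emit:
send_rows(moves="0 0 0 0 0.0055 0.05 -1; 0 0 0 0.003 0.0055 0.1 -1; 0 0 0 0.003 0.0055 0.14 -1; 0 0 0 0.003 0.0055 0.14 -1; 0 0 0 0.003 0.0055 0.14 -1")

```text
time: 16.3
eef_pos: [0.599, -0.0788, 0.1223]
tcp_rot: [-0.028, 1.0, -0.001, -0.001]
contact_force: [-0.1, -2.8, -2.8]
opening: 0.198
finger_force: 59.9
```

Run:
```python
from h import *
where(); go((35,-17.6,115),.0563)
```

```text
in fixture mm [ 34.8 -17.5 122.3] [-0.1 -2.8 -2.8] 59.91171598434448 0.19770816782187026 16.3
shift [-0.001  -0.0003  0.0366] turn z -0.0001 W [ 0.5992 -0.0789  0.115 ]
```

Emit:
send_rows(moves="0 0 0 0 -0.001 0.01 -1; 0 0 0 0 -0.001 0.02 -1; 0 0 0 0 -0.001 0.03 -1; 0 0 0 0 -0.001 0.04 -1; 0 0 0 0 -0.001 0.04 -1")

```text
time: 16.92
eef_pos: [0.6, -0.0789, 0.1153]
tcp_rot: [-0.028, 1.0, -0.001, 0.001]
contact_force: [1.4, -6.0, 0.8]
opening: 0.202
finger_force: 60.4
```

Run:
```python
from h import *
where()
```

```text
in fixture mm [ 35.8 -17.7 115.3] [ 1.4 -6.   0.8] 60.4244863986969 0.20225378624396229 16.925
```

Emit:
send_rows(moves="0 0 0 0.002 -0.003 0.01 -1; 0 0 0 0.002 -0.003 0.02 -1; 0 0 0 0.002 -0.003 0.03 -1; 0 0 0 0.002 -0.003 0.03 -1")

```text
time: 17.42
eef_pos: [0.599, -0.0791, 0.1086]
tcp_rot: [-0.028, 1.0, -0.0, -0.0]
contact_force: [1.4, -5.0, -0.2]
opening: 0.201
finger_force: 60.4
```

Run:
```python
from h import *
where()
```

```text
in fixture mm [ 34.7 -17.8 108.6] [ 1.4 -5.  -0.2] 60.398603081703186 0.20068144780641817 17.425
```

Emit:
send_rows(moves="0 0 0 0 -0.003 0.01 -1; 0 0 0 0 -0.003 0.02 -1; 0 0 0 0 -0.003 0.02 -1; 0 0 0 0 -0.003 0.02 -1")

```text
time: 17.92
eef_pos: [0.599, -0.0793, 0.105]
tcp_rot: [-0.028, 1.0, 0.0, -0.0]
contact_force: [1.5, -2.3, 2.0]
opening: 0.202
finger_force: 60.7
```

Run:
```python
from h import *
where()
```

```text
in fixture mm [ 34.8 -18.  105. ] [ 1.5 -2.3  2. ] 60.74908912181854 0.20154010413585594 17.925
```

Emit:
send_rows(moves="0 0 0 0 0 0.01 -1; 0 0 0 0 0 0.02 -1; 0 0 0 0 0 0.02 -1; 0 0 0 0 0 0.02 -1")

```text
time: 18.42
eef_pos: [0.5996, -0.0793, 0.1016]
tcp_rot: [-0.028, 1.0, 0.0, 0.001]
contact_force: [-0.4, -0.2, 5.1]
opening: 0.198
finger_force: 61.2
```

Emit:
send_rows(moves="0 0 0 0 0 0.01 -1; 0 0 0 0 0 0.015 -1; 0 0 0 0 0 0.015 -1; 0 0 0 0 0 0.015 -1")

```text
time: 18.92
eef_pos: [0.5997, -0.0793, 0.0987]
tcp_rot: [-0.028, 1.0, 0.0, 0.001]
contact_force: [1.0, -0.5, 6.0]
opening: 0.198
finger_force: 61.2
```

Emit:
send_rows(moves="0 0 0 0 0 0.01 -1; 0 0 0 0 0 0.02 -1; 0 0 0 0 0 0.02 -1; 0 0 0 0 0 0.02 -1; 0 0 0 0 0 0.02 -1; 0 0 0 0 0 0.02 -1")

```text
time: 19.68
eef_pos: [0.5998, -0.0793, 0.0948]
tcp_rot: [-0.028, 1.0, 0.0, 0.001]
contact_force: [0.3, -1.4, 5.5]
opening: 0.196
finger_force: 61.3
```

Run:
```python
from h import *
where()
c=snap('wrist'); np.savez('w5.npz',**c)
I=np.load('w4.npz')['image']
f=lambda I:cv2.resize(I[150:250,190:290,::-1],(400,400),interpolation=cv2.INTER_CUBIC)
cv2.imwrite('pics/m5.png',np.hstack([f(I),f(c['image'])]))
```

```text
in fixture mm [ 35.6 -18.   94.8] [ 0.3 -1.4  5.5] 61.33636951446533 0.1963504154566247 19.675
```

View pics/m5.png

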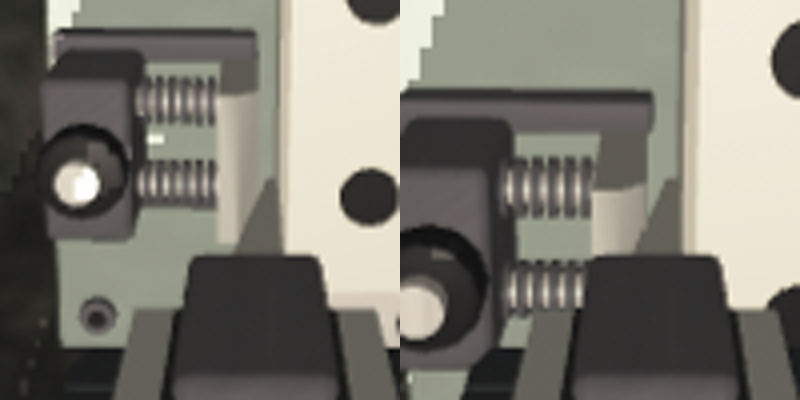

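The wrist crops before (left) and now (right) show that, measured against the carrier plate's end (257, now 654), the jaw's front edge went from about 258 to about 648. That is about 1 mm back, with the blade flat on the block. I'll go a little deeper for margin, then settle.

Emit:
send_rows(moves="0 0 0 0 0 0.006 -1; 0 0 0 0 0 0.012 -1; 0 0 0 0 0 0.012 -1; 0 0 0 0 0 0.012 -1; 0 0 0 0 0 0.012 -1; 0 0 0 0 0 0.012 -1")

```text
time: 20.48
eef_pos: [0.5999, -0.0793, 0.0927]
tcp_rot: [-0.028, 1.0, 0.0, 0.001]
contact_force: [-1.5, -0.1, 6.3]
opening: 0.2
finger_force: 61.4
```

Run:
```python
from h import *
where(); s=ctrl.get_state(); print(abs(s['dq']).max())
```

```text
in fixture mm [ 35.7 -18.   92.7] [-1.5 -0.1  6.3] 61.418888568878174 0.19981235011565368 20.475
0.0015709165999334051
```

Everything is steady: the jaw is about 1.3 mm back, the gauge is held, and the tip is about 27 mm below the mouth. Handing in.

```bash
python3 -c "
from plant import ctrl
print(ctrl.sign_off())"
```

```text
the job is handed in; nothing more can be done
None
```

I handed the job in at about 20.5 s; the hand-in reported no verdict. By my readings the block is home against rail and end stop, and the gauge is held still with its tip about 27 mm below the mouth. The jaw is back about 1.3 mm, estimated from the wrist camera and the last 2 mm of depth. I saw no sign that the tape, bearing or housing moved.

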